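# Close the pressure filter holder

### The arm

A 6-joint arm with a two-finger parallel gripper is mounted at the origin on the work surface. World frame = base frame: x ahead of the robot, y to its left, z up, the work surface at z = 0. Lengths are in m, angles in rad, forces in N, time in s.
With the tool pointing down it reaches from about 0.35 to 0.775 m from the base axis. Payload 5.5 kg.
Tool frame: the origin (TCP) lies at the very end of the fingers, on their centre line; the grasp point (between the pads) lies 19 mm behind it; z points along the fingers, x is the direction in which the jaws open and shut, and the axes are right-handed (so a half turn about z gives the same grasp; the last joint's range is limited). The gripper opens to 85 mm and grips with 20 to 120 N. Pads are 22 mm wide; open, the fingers measure 114 mm over their backs; the gripper's body (76 mm by 85 mm) begins 54 mm behind the grasp point. The pads swing forward as they close: fully open they stand 13 mm farther back than shut.
Start: joints at [1.083, 0.313, 0.046, 1.304, 0, 1.431], TCP at [0.196, 0.541, 0.231] pointing down, gripper open.
Joint ranges: [-2.76, 2.76], [-0.86, 1.69], [-1.03, 1.26], [-2.2, 2.34], [-1.47, 1.5], [-3.14, 3.14]. Speed limits (rad/s): [2.57, 2.57, 3.14, 3.14, 3.14, 3.14].

### API

Orientations are given as a unit quaternion [w, x, y, z].
In Python, from workcell import env gives the robot as it stands.
- The arm moves only by the shell command python3 -m inch 'ROWS' [FORCE]. ROWS is JSON, a list of rows, each a list of 7 numbers: the turn, a rotation vector about the tool's x, y, z each as a share of 8 degrees, from -1 to 1, then the shift along the tool's x, y, z each as a share of 0.05 m, from -1 to 1, then the closure, from 0 (fully open) to 1 (shut). A call has 1 to 12 rows; each row shifts and turns the commanded pose from where the row before left it, along the tool's axes as they then stand; what a row does not reach is not made up. A row lasts 1/10 s, in which the tool goes at most 50 mm and 8.59 degrees, less where a joint would pass 70% of its speed; a pose out of reach is approached as far as the arm can. A call with a number of a shift or a turn outside -1 to 1 is refused whole. A call with a gripper value outside its range is refused whole. The fingers move at their own pace and stop on an object; FORCE is the grip in N (left out, the last holds). Time passes only in rows, so rows that do not move let the fingers close. It gives the time, the measured TCP pose, the force and the opening at its end, in the units of the state.
- env.get_state(): the state, without advancing time (a new reading comes with each control period).
- env.read_camera(name): name is "scene" or "top"; returns the picture (420x560x3 uint8, red, green, blue); there is no depth.
- env.calibration(name): a dict with "fx", "fy", "cx", "cy" (pixels), "k1" (the pictures are not rectified: a ray, as slopes to the right and down, at radius r is drawn at 1 + k1 r^2 times it, then the intrinsics apply), "rvec" (rotation vector, rad) and "tvec" (3), from world to camera coordinates, as OpenCV has them. Camera axes: x right, y down, z forward; pixel columns grow to the right and rows downward; lengths in m; the calibration is good to about 2 mm. A picture is of the moment at which its call begins. calibration takes no time and is no camera call.
- env.hand_in(): hands the job in, once; it reports no verdict.
The state is a dict: "clock": time; "joint_pos": joint angles; "qvel": joint speeds; "tau": joint torques, N m; "tcp_pos": TCP position; "orientation": TCP orientation; "wrist_force": force on the tool from outside, world axes, zero at the start; "ft_torque": the same for the moment, N m; "finger_gap": finger opening in m.
Only numpy, scipy, OpenCV 4.12 (cv2) and the standard library are available. Lean on these libraries where they do the work, as an engineer would, in place of code of your own. Each camera call takes 0.05 s, during which the arm holds its last target.

### The job

The steel filter holder's four black wing knobs are only run down loosely: draw its top plate down evenly by tightening them clockwise in two passes, about half way on the first and then fully home against the stop, and in each pass work crosswise: one knob, the one opposite it, then the other two. The red vent valve on top stays open while you tighten; when all four knobs are home, close it by turning it clockwise to its stop. Leave everything else on the bench where it is.

Things in the scene. Friction and masses are not known exactly. Their poses are not given: they have to be found in the camera images.
- holder: stainless pressure filter holder, two round plates 210 mm across on three legs, standing firm on rubber feet (it does not move). Origin: on the bench under its centre, z up. Upper face of the top plate 115.5 mm above the bench. Knobs 1, 2, 3, 4 stand on a circle of 85 mm radius at the holder's +x, +y, -x, -y: 1 is opposite 3, 2 is opposite 4. Capped inlet stub, 25 mm across, rises to 130 mm at (-36, -36) mm. Red vent valve at the centre
- knob1_grip (a point): point to grip on the black wing knob at the holder's +x side, on its upright axis, 150 mm above the bench. The wing is an upright bar 48 mm long, 12 mm thick, from 126 to 160 mm above the bench, (its upper edge dips 7 mm in the middle), over a round hub 25 mm across that reaches up to 127 mm; the point's x axis runs along the wing (48 mm), its y axis through the thickness (12 mm), z up; it turns with the knob
- knob2_grip (a point): point to grip on the black wing knob at the holder's +y side, on its upright axis, 150 mm above the bench. The wing is an upright bar 48 mm long, 12 mm thick, from 126 to 160 mm above the bench, (its upper edge dips 7 mm in the middle), over a round hub 25 mm across that reaches up to 127 mm; the point's x axis runs along the wing (48 mm), its y axis through the thickness (12 mm), z up; it turns with the knob
- knob3_grip (a point): point to grip on the black wing knob at the holder's -x side, on its upright axis, 150 mm above the bench. The wing is an upright bar 48 mm long, 12 mm thick, from 126 to 160 mm above the bench, (its upper edge dips 7 mm in the middle), over a round hub 25 mm across that reaches up to 127 mm; the point's x axis runs along the wing (48 mm), its y axis through the thickness (12 mm), z up; it turns with the knob
- knob4_grip (a point): point to grip on the black wing knob at the holder's -y side, on its upright axis, 150 mm above the bench. The wing is an upright bar 48 mm long, 12 mm thick, from 126 to 160 mm above the bench, (its upper edge dips 7 mm in the middle), over a round hub 25 mm across that reaches up to 127 mm; the point's x axis runs along the wing (48 mm), its y axis through the thickness (12 mm), z up; it turns with the knob
- knob1 (a joint): turn of that knob, rad, growing as it is tightened clockwise seen from above. Starts between 0 and 0.3; at 1.7 it meets a hard stop (plates fully home), where the wing points at the holder's centre. Stiff (0.15 N m), stays where it is left
- knob2 (a joint): turn of that knob, rad, growing as it is tightened clockwise seen from above. Starts between 0 and 0.3; at 1.7 it meets a hard stop (plates fully home), where the wing points at the holder's centre. Stiff (0.15 N m), stays where it is left
- knob3 (a joint): turn of that knob, rad, growing as it is tightened clockwise seen from above. Starts between 0 and 0.3; at 1.7 it meets a hard stop (plates fully home), where the wing points at the holder's centre. Stiff (0.15 N m), stays where it is left
- knob4 (a joint): turn of that knob, rad, growing as it is tightened clockwise seen from above. Starts between 0 and 0.3; at 1.7 it meets a hard stop (plates fully home), where the wing points at the holder's centre. Stiff (0.15 N m), stays where it is left
- vent_grip (a point): point to grip on the red T-handle of the vent valve, on its upright axis at the holder's centre, 165 mm above the bench. Handle: upright bar 36 mm long, 10 mm thick, from 150 to 174 mm above the bench, on a stem 9 mm thick; point x along the bar, y through its thickness, z up; it turns with the handle
- vent (a joint): turn of the vent handle, rad, clockwise seen from above: 0 = fully open (bar along the holder's x), 1.57 = closed, at a hard stop (bar along the holder's y). Starts between 0.15 and 0.45. 0.08 N m, stays where it is left
- plates_amber: bystander: stack of five culture plates, 91 mm across, 75 mm high, amber; origin at the centre of its underside
- plates_red: bystander: stack of four culture plates, 91 mm across, 60 mm high, dark red; origin at the centre of its underside
- media_bottle: bystander: amber jar with blue cap, 72 mm across, 140 mm high; origin at the centre of its underside
- beaker: bystander: glass beaker, 68 mm across, 90 mm high; origin at the centre of its underside
- gel_bottle: bystander: pump bottle with green band, 60 mm across, 160 mm high; origin at the centre of its underside
- membrane_box: bystander: flat white box with blue lid, 143 x 143 x 24 mm; origin at the centre of its underside
- forceps: bystander: steel forceps lying flat, 115 mm long, 8 mm high, on the pad beside the holder; origin at the centre of its underside
- marker: bystander: grey and black marker pen lying flat, 135 mm long, 12 mm thick; origin at the centre of its underside

How it is judged:
On the way, in this order (a step that is already met when the one before it is completed fails the run):
1. first pass: all four knobs turned part of the way (past 0.5 rad) (value of joint each of knob1, knob2, knob3, knob4 above 0.5 rad), for 0.1 s.
2. second pass: all four knobs fully home (within 0.12 rad of the stop) (value of joint each of knob1, knob2, knob3, knob4 above 1.58 rad), for 0.2 s.
3. then the vent closed (within 0.14 rad of its stop) (value of joint vent above 1.431 rad), for 0.2 s.
At the end, for the whole second after the job is handed in: All four wing knobs are home (joint above 1.58 rad, stop at 1.7) and the vent is closed (joint above 1.43 rad, stop at 1.57), all at rest and released (all of step 2 and value of joint vent above 1.431 rad and velocity of joint each of knob1, knob2, knob3, knob4, vent below 0.05 rad/s); the robot touches nothing.
It fails at once if the vent closed (past 1 rad) before all four knobs are home (value of joint vent above 1 rad and value of joint any of knob1, knob2, knob3, knob4 below 1.5 rad).
It fails at once if a knob taken past 1.35 rad while another has not yet had its first tightening (is under 0.5 rad) (value of joint any of knob1, knob2, knob3, knob4 above 1.35 rad and value of joint any of knob1, knob2, knob3, knob4 below 0.5 rad).
It fails at once if two neighbouring knobs both tightened at least 0.4 rad beyond both of the knobs opposite them (not worked crosswise) ((value of joint each of knob1, knob2 above 0.75 rad and value of joint each of knob3, knob4 below 0.35 rad) or (value of joint each of knob2, knob3 above 0.75 rad and value of joint each of knob4, knob1 below 0.35 rad) or (value of joint each of knob3, knob4 above 0.75 rad and value of joint each of knob1, knob2 below 0.35 rad) or (value of joint each of knob4, knob1 above 0.75 rad and value of joint each of knob2, knob3 below 0.35 rad) or (value of joint each of knob1, knob2 above 1 rad and value of joint each of knob3, knob4 below 0.6 rad) or (value of joint each of knob2, knob3 above 1 rad and value of joint each of knob4, knob1 below 0.6 rad) or (value of joint each of knob3, knob4 above 1 rad and value of joint each of knob1, knob2 below 0.6 rad) or (value of joint each of knob4, knob1 above 1 rad and value of joint each of knob2, knob3 below 0.6 rad) or (value of joint each of knob1, knob2 above 1.25 rad and value of joint each of knob3, knob4 below 0.85 rad) or (value of joint each of knob2, knob3 above 1.25 rad and value of joint each of knob4, knob1 below 0.85 rad) or (value of joint each of knob3, knob4 above 1.25 rad and value of joint each of knob1, knob2 below 0.85 rad) or (value of joint each of knob4, knob1 above 1.25 rad and value of joint each of knob2, knob3 below 0.85 rad) or (value of joint each of knob1, knob2 above 1.5 rad and value of joint each of knob3, knob4 below 1.1 rad) or (value of joint each of knob2, knob3 above 1.5 rad and value of joint each of knob4, knob1 below 1.1 rad) or (value of joint each of knob3, knob4 above 1.5 rad and value of joint each of knob1, knob2 below 1.1 rad) or (value of joint each of knob4, knob1 above 1.5 rad and value of joint each of knob2, knob3 below 1.1 rad)).
It fails at once if a bystander pushed more than 30 mm (distance of any of plates_amber, plates_red, media_bottle, beaker, gel_bottle, membrane_box, forceps, marker from where it was at the start of the episode above 0.03 m).
It fails at once if a bystander knocked over (angle between any of plates_amber, plates_red, media_bottle, beaker, gel_bottle, membrane_box, forceps, marker's own z axis and vertical above 0.5 rad).
It also fails if it takes over 72 s, if anything falls off the work surface, if the arm or the gripper's body presses on something with over 40 N, if the wrist force passes 120 N, or if a joint passes its speed limit or range.

## Working session

There is one attempt and no reset: what is moved stays moved. The work goes in short steps, Python scripts to look and compute and a shell command to move; the robot and the scene stay as the last step left them, time stands still between calls to the robot, and variables do not carry over. Pictures are saved under pics/ and viewed, and the job is handed in when it is done.

```bash
ls; mkdir -p pics; python3 - <<'E'
from workcell import env
import cv2
for n in ("scene","top"):
    im=env.read_camera(n); cv2.imwrite(f"pics/{n}0.png",im[:,:,::-1]); print(n,env.calibration(n))
print(env.get_state())
E
```

```text
pics
scene {'fx': 439.5123814783215, 'fy': 439.5123814783215, 'cx': 279.77443338904914, 'cy': 212.1392355187991, 'k1': -0.09321831897714859, 'rvec': array([ 1.91965171,  1.37057   , -0.65409497]), 'tvec': array([-0.18908147, -0.25506303,  1.77560623])}
top {'fx': 506.4218756637945, 'fy': 506.4218756637945, 'cx': 272.6556696157533, 'cy': 209.87635952391565, 'k1': -0.003934478318437836, 'rvec': array([ 2.15477027, -2.17201057,  0.14006579]), 'tvec': array([-0.01385069,  0.57233971,  1.39173955])}
{'clock': 0.1, 'joint_pos': array([1.08337020e+00, 3.13963048e-01, 4.51139645e-02, 1.30362261e+00,
       1.84392632e-05, 1.43122895e+00]), 'qvel': array([ 0.00027269, -0.00250404,  0.00115594,  0.00143858, -0.00056516,
       -0.00066288]), 'tau': array([ 3.22580447e-03, -4.81726384e+01,  2.99244440e+01,  1.27508288e-02,
       -9.73897613e-05,  1.96442994e-05]), 'tcp_pos': array([0.19578077, 0.54016042, 0.23048532]), 'orientation': array([ 3.72582104e-04,  8.18805431e-01,  5.74070522e-01, -7.50319088e-04]), 'wrist_force': array([-0.19634512, -0.60491525, -0.63712416]), 'ft_torque': array([-0.03033829,  0.01192003,  0.0071483 ]), 'finger_gap': 0.08571394264236992}
```

View pics/scene0.png

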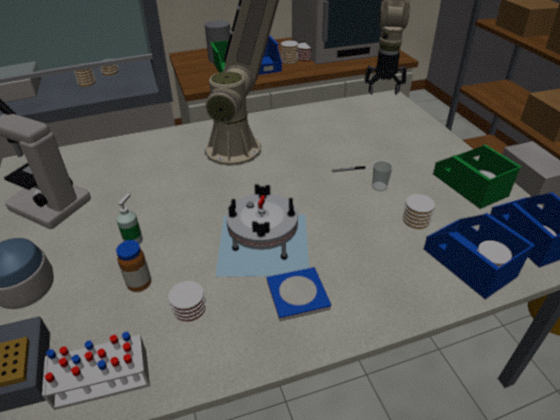

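View pics/top0.png

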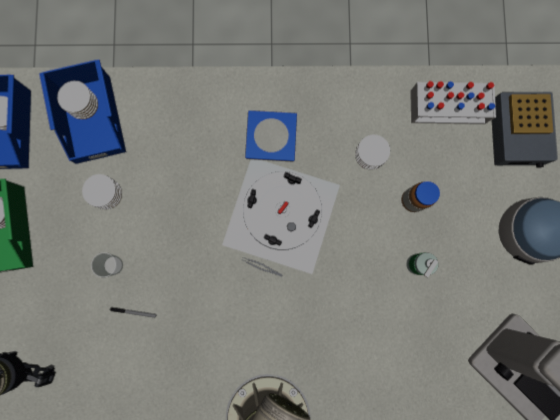

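```bash
python3 - <<'E'
import cv2
im=cv2.imread("pics/top0.png"); c=im[110:300,230:420]
cv2.imwrite("pics/top0c.png",cv2.resize(c,None,fx=3.1,fy=3.1,interpolation=cv2.INTER_CUBIC))
E
```

```text
(no output)
```

View pics/top0c.png

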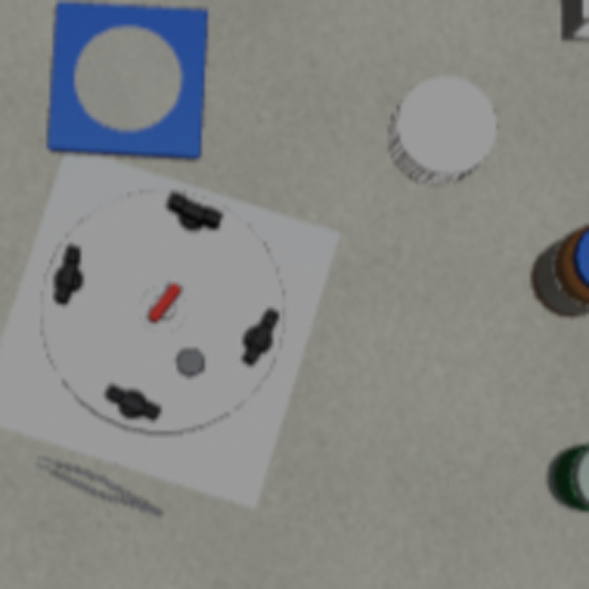

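```bash
cat > h.py <<'E'
import numpy as np, cv2
from scipy.optimize import minimize
from scipy.spatial.transform import Rotation as R
from workcell import env
def proj(cal,P):
    P=np.atleast_2d(P); c=R.from_rotvec(cal['rvec']).apply(P)+cal['tvec']
    s=c[:,:2]/c[:,2:]; r2=(s**2).sum(1,keepdims=True); s=s*(1+cal['k1']*r2)
    return s*[cal['fx'],cal['fy']]+[cal['cx'],cal['cy']]
def bar(c,a,L,T,z0,z1,dip=0):
    u=np.array([np.cos(a),np.sin(a)]);v=np.array([-u[1],u[0]])
    return np.array([[*(c+u*L/2*i+v*T/2*j),z] for i in(-1,1) for j in(-1,1) for z in(z0,z1)])
def knobpos(h,i): a=h[2]+i*np.pi/2; return h[:2]+.085*np.array([np.cos(a),np.sin(a)]),a
S=8
def draw(cal,parts,roi):
    x0,y0,x1,y1=roi; m=np.zeros(((y1-y0)*S,(x1-x0)*S),np.uint8)
    for P in parts:
        p=(proj(cal,P)-[x0,y0]+.5)*S
        cv2.fillConvexPoly(m,cv2.convexHull(p.astype(np.float32)).astype(np.int32),255)
    return cv2.resize(m,None,fx=1/S,fy=1/S,interpolation=cv2.INTER_AREA)/255.
th=np.linspace(0,2*np.pi,24)
def parts(h,q):
    out=[]
    for i in range(4):
        c,a=knobpos(h,i)
        out.append(bar(c,a+1.7-q[i],.048,.012,.126,.160))
        out.append(np.array([[c[0]+.0125*np.cos(t),c[1]+.0125*np.sin(t),z] for t in th for z in(.1155,.127)]))
    return out
E
cat > fit.py <<'E'
from h import *
cal=env.calibration('top'); im=cv2.imread('pics/top0.png').astype(float)
roi=(235,160,330,260); x0,y0,x1,y1=roi; c=im[y0:y1,x0:x1]
g=c.max(2); D=np.clip((120-g)/(120-35),0,1)
# keep only disc interior
k=cv2.morphologyEx((D>.6).astype(np.uint8),cv2.MORPH_OPEN,np.ones((2,2)))
D=D*cv2.dilate(k,np.ones((5,5)))
red=np.clip((c[:,:,2]-c[:,:,:2].max(2))/90,0,1)
cv2.imwrite('pics/mask.png',cv2.resize(np.hstack([D,red])*255,None,fx=4,fy=4))
def cost(p):
    return ((draw(cal,parts(p[:3],p[3:7]),roi)-D)**2).sum()
# init
def back(uv,z):
    f=lambda X:((proj(cal,[[X[0],X[1],z]])-uv)**2).sum()
    return minimize(f,[.5,0],method='Nelder-Mead',options=dict(xatol=1e-6,fatol=1e-8)).x
cr=lambda u,v:np.array([230+u/3.1-.3,110+v/3.1-.3])
K=[back(cr(*p),.145) for p in((193,212),(68,277),(133,403),(261,338))]
ctr=np.mean(K,0); d=K[0]-K[2]; print(K,ctr)
p=np.r_[ctr,np.arctan2(d[1],d[0]),.15,.15,.15,.15]
for sc in (1,.4,.2):
    sim=np.vstack([p]+[p+sc*np.eye(7)[i]*([.008]*2+[.08]+[.2]*4)[i] for i in range(7)])
    r=minimize(cost,p,method='Nelder-Mead',options=dict(initial_simplex=sim,maxfev=1200,xatol=1e-5,fatol=1e-3));p=r.x
    print(np.round(p,4),r.fun)
h=p[:3]
def vc(v): return ((draw(cal,[bar(h[:2],h[2]-v,.036,.010,.150,.174)],roi)-red)**2).sum()
vs=np.arange(0,.7,.01);print('vent',vs[np.argmin([vc(v) for v in vs])])
np.save('h.npy',p)
M=draw(cal,parts(h,p[3:]),roi)
cv2.imwrite('pics/cmp.png',cv2.resize(np.dstack([M,M*0,D])*255,None,fx=5,fy=5,interpolation=0))
E
python3 fit.py
```

```text
[array([ 0.64228968, -0.06861018]), array([0.58762764, 0.03709561]), array([ 0.48139268, -0.0165814 ]), array([ 0.53492021, -0.1241154 ])] [ 0.56155755 -0.04305284]
[ 0.5628 -0.0429 -0.3207  0.1986  0.0681  0.2627  0.3066] 48.10758938869665
[ 0.5628 -0.0429 -0.3206  0.1983  0.0697  0.2628  0.3067] 47.82066897347174
[ 0.5628 -0.0429 -0.3206  0.1983  0.0697  0.2628  0.3067] 47.82066897347174
vent 0.34[ WARN:0@1.079] global loadsave.cpp:1063 imwrite_ Unsupported depth image for selected encoder is fallbacked to CV_8U.
```

View pics/cmp.png

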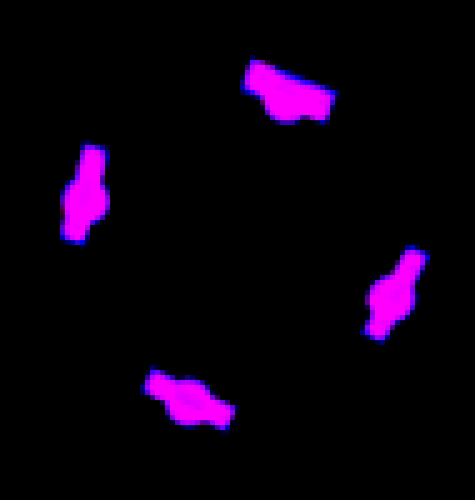

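```bash
cat > s.py <<'E'
from h import *
p=np.load('h.npy');cal=env.calibration('scene'); im=cv2.imread('pics/scene0.png').astype(float)
roi=(215,175,310,245);x0,y0,x1,y1=roi;c=im[y0:y1,x0:x1];g=c.max(2);D=np.clip((100-g)/70,0,1)
def cost(d): return ((draw(cal,[P+[d[0],d[1],0] for P in parts(p[:3],p[3:])][:],roi)-D)**2).sum()
b=min((cost((a/1e3,e/1e3)),a,e) for a in range(-10,11) for e in range(-10,11));print(b)
M=draw(cal,[P+[b[1]/1e3,b[2]/1e3,0] for P in parts(p[:3],p[3:])],roi)
cv2.imwrite('pics/cmps.png',(cv2.resize(np.dstack([M,M*0,D]),None,fx=6,fy=6,interpolation=0)*255).astype(np.uint8))
for i in range(4):
    k,a=knobpos(p,i); print(i+1,k)
E
python3 s.py
```

```text
(np.float64(296.0338010498317), 1, -2)
1 [ 0.64342503 -0.06965452]
2 [0.58954683 0.0378031 ]
3 [ 0.48208921 -0.0160751 ]
4 [ 0.53596742 -0.12353272]
```

View pics/cmps.png

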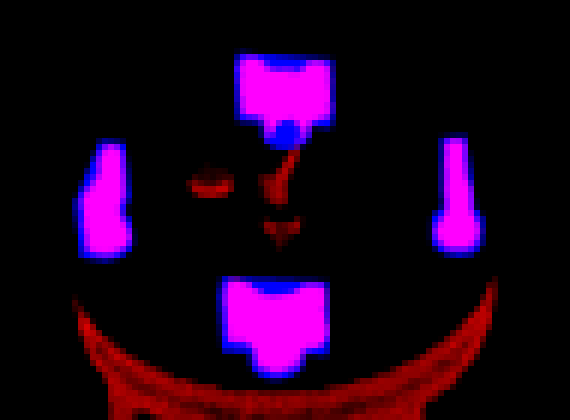

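```bash
cat > plan.py <<'E'
import sys
from h import *
# plan.py knob(1-4, 5=vent) q z
H=np.array([.5633,-.0438,-.3206])
k=int(sys.argv[1]);q=float(sys.argv[2]);z=float(sys.argv[3])
if k==5: c,psi=H[:2],H[2]-q+np.pi/2
else:
    c,a=knobpos(H,k-1); psi=a+1.7-q+np.pi/2
s=env.get_state(); o=s['orientation']; r=R.from_quat([o[1],o[2],o[3],o[0]]); M=r.as_matrix()
cur=np.arctan2(M[1,0],M[0,0])
d=(cur-psi+np.pi/2)%np.pi-np.pi/2   # CW turn wanted (= + about tool z), mod pi
sh=M.T@(np.r_[c,z]-s['tcp_pos'])
tgt=R.from_matrix(np.array([[np.cos(cur),np.sin(cur),0],[np.sin(cur),-np.cos(cur),0],[0,0,-1.]]))
print('t %.2f tcp'%s['clock'],np.round(s['tcp_pos'],4),'gap %.4f'%s['finger_gap'],'j6 %.2f'%s['joint_pos'][5],'F',np.round(s['wrist_force'],1),'Mz %.2f'%s['ft_torque'][2])
print('tilt rotvec(deg/8)',np.round(np.degrees((r.inv()*tgt).as_rotvec())/8,3))
print('turn z units(8deg) %.2f'%(np.degrees(d)/8),' alt %.2f'%(np.degrees(d)/8-np.sign(d)*22.5),' shift units',np.round(sh/.05,3))
print('tcp->axis err mm',np.round(1000*(s['tcp_pos'][:2]-c),1),'q_of_tool %.3f'%(q-d))
E
python3 plan.py 1 0.1983 0.22
```

```text
t 0.10 tcp [0.1958 0.5402 0.2305] gap 0.0857 j6 1.43 F [-0.2 -0.6 -0.6] Mz 0.01
tilt rotvec(deg/8) [-0.002  0.012 -0.   ]
turn z units(8deg) -10.95  alt 11.55  shift units [-8.427 12.591  0.221]
tcp->axis err mm [-448.2  610.7] q_of_tool 1.727
```

```bash
python3 -m inch '[[0,0,0,-0.5,0.74,0,0.2],[0,0,0,-0.5,0.74,0,0.45],[0,0,0,-0.5,0.74,0,0.45],[0,0,0,-0.5,0.74,0,0.45],[0,0,0,-0.5,0.74,0,0.45],[0,0,0,-0.5,0.74,0,0.45],[0,0,0,-0.5,0.74,0,0.45],[0,0,0,-0.5,0.74,0,0.45],[0,0,0,-0.5,0.74,0,0.45],[0,0,0,-0.5,0.74,0,0.45],[0,0,0,-0.5,0.74,0,0.45],[0,0,0,-0.5,0.74,0,0.45]]' 40; python3 plan.py 1 0.1983 0.22
```

```text
clock: 1.3
tcp_pos: [0.5117, 0.1055, 0.231]
orientation: [-0.0, 0.819, 0.574, -0.0]
wrist_force: [0.2, 0.4, 0.4]
finger_gap: 0.0469
t 1.30 tcp [0.5117 0.1055 0.231 ] gap 0.0469 j6 0.40 F [0.2 0.4 0.4] Mz 0.00
tilt rotvec(deg/8) [-0.003  0.    -0.   ]
turn z units(8deg) -10.95  alt 11.55  shift units [-2.409  3.688  0.219]
tcp->axis err mm [-132.2  176.1] q_of_tool 1.727
```

```bash
python3 -m inch '[[0,0,0,-0.48,0.74,0.04,0.45],[0,0,0,-0.48,0.74,0.04,0.45],[0,0,0,-0.48,0.74,0.04,0.45],[0,0,0,-0.48,0.74,0.04,0.45],[0,0,0,-0.48,0.74,0.04,0.45],[0,0,-1,0,0,0,0.45],[0,0,-1,0,0,0,0.45],[0,0,-1,0,0,0,0.45],[0,0,-1,0,0,0,0.45],[0,0,-1,0,0,0,0.45],[0,0,-1,0,0,0,0.45],[0,0,-1,0,0,0,0.45]]'; python3 -m inch '[[0,0,-1,0,0,0,0.45],[0,0,-1,0,0,0,0.45],[0,0,-1,0,0,0,0.45],[0,0,-0.95,0,0,0,0.45],[0,0,0,0,0,0,0.45]]'; python3 plan.py 1 0.1983 0.134
```

```text
clock: 2.5
tcp_pos: [0.6439, -0.0686, 0.2206]
orientation: [-0.001, 0.451, 0.893, -0.0]
wrist_force: [0.5, -0.4, 0.5]
finger_gap: 0.0471
clock: 3.0
tcp_pos: [0.6439, -0.0685, 0.2206]
orientation: [-0.001, 0.193, 0.981, 0.0]
wrist_force: [-0.1, -0.1, 0.3]
finger_gap: 0.047
t 3.00 tcp [ 0.6439 -0.0685  0.2206] gap 0.0470 j6 -1.41 F [-0.1 -0.1  0.3] Mz 0.02
tilt rotvec(deg/8) [-0.001 -0.009  0.   ]
turn z units(8deg) 0.00  alt -22.50  shift units [-0.019 -0.037  1.733]
tcp->axis err mm [-0.1  2. ] q_of_tool 0.198
```

```bash
python3 -m inch '[[0,0,0,-0.02,-0.04,0.4,0.45],[0,0,0,0,0,0.5,0.45],[0,0,0,0,0,0.5,0.45],[0,0,0,0,0,0.33,0.45],[0,0,0,0,0,0,1],[0,0,0,0,0,0,1],[0,0,0,0,0,0,1],[0,0,0,0,0,0,1],[0,0,0,0,0,0,1]]' 40; python3 plan.py 1 0.9 0.134
python3 - <<'E'
from h import *
for n in ("top","scene"):
    im=env.read_camera(n); cv2.imwrite(f"pics/{n}1.png",im[:,:,::-1])
im=cv2.imread("pics/scene1.png")[140:280,190:340]; cv2.imwrite("pics/s1c.png",cv2.resize(im,None,fx=4,fy=4))
E
```

```text
clock: 3.9
tcp_pos: [0.6421, -0.07, 0.1351]
orientation: [-0.002, 0.194, 0.981, 0.0]
wrist_force: [-6.5, 2.0, -0.5]
finger_gap: 0.0113
t 3.90 tcp [ 0.6421 -0.07    0.1351] gap 0.0113 j6 -1.41 F [-6.5  2.  -0.5] Mz -0.08
tilt rotvec(deg/8) [-0.003 -0.032  0.   ]
turn z units(8deg) 5.02  alt -17.48  shift units [-0.039  0.004  0.022]
tcp->axis err mm [-1.9  0.5] q_of_tool 0.199
```

View pics/s1c.png

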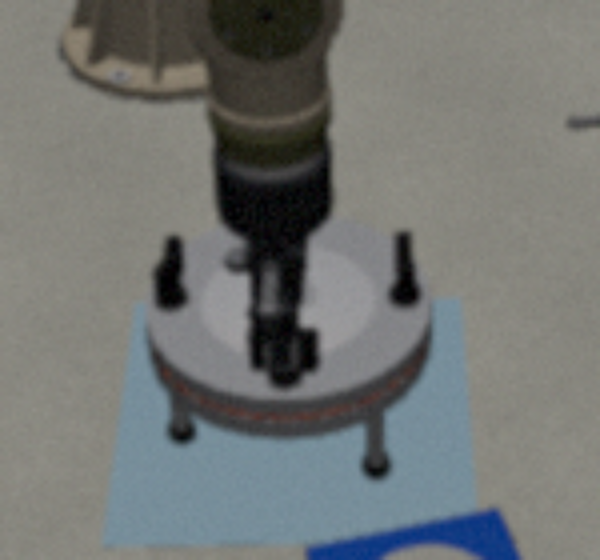

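```bash
python3 -m inch '[[0,0,0,0.03,0,0,1],[0,0,0.7,0,0,0,1],[0,0,0.7,0,0,0,1],[0,0,0.7,0,0,0,1],[0,0,0.7,0,0,0,1],[0,0,0.7,0,0,0,1],[0,0,0.7,0,0,0,1],[0,0,0.8,0,0,0,1],[0,0,0,0,0,0,1]]'; python3 plan.py 1 0.9 0.134
```

```text
clock: 4.9
tcp_pos: [0.6418, -0.0698, 0.1351]
orientation: [-0.001, 0.518, 0.855, -0.0]
wrist_force: [-5.6, 1.6, -1.9]
finger_gap: 0.0113
t 4.90 tcp [ 0.6418 -0.0698  0.1351] gap 0.0113 j6 -0.71 F [-5.6  1.6 -1.9] Mz -0.18
tilt rotvec(deg/8) [-0.011 -0.011  0.   ]
turn z units(8deg) 0.02  alt -22.48  shift units [-0.034  0.032  0.023]
tcp->axis err mm [-2.2  0.8] q_of_tool 0.898
```

```bash
sed -i 's/H=np.array.*/H=np.array([.5615,-.0432,-.3206])/' plan.py; python3 -m inch '[[0,0,0,0,0,0,0.45],[0,0,0,0,0,0,0.45],[0,0,0,0,0,0,0.45],[0,0,0,0,0,-0.6,0.45],[0,0,0,0,0,-0.7,0.45],[0,0,0,0,0,0,0.45]]'; python3 plan.py 3 0.2628 0.197
```

```text
clock: 5.5
tcp_pos: [0.6462, -0.0711, 0.206]
orientation: [0.005, 0.517, 0.856, 0.002]
wrist_force: [0.9, -1.0, 1.1]
finger_gap: 0.0469
t 5.50 tcp [ 0.6462 -0.0711  0.206 ] gap 0.0469 j6 -0.72 F [ 0.9 -1.   1.1] Mz -0.04
tilt rotvec(deg/8) [0.057 0.049 0.   ]
turn z units(8deg) -4.54  alt 17.96  shift units [ 2.507 -2.422  0.143]
tcp->axis err mm [165.4 -54.7] q_of_tool 0.896
```

```bash
python3 -m inch '[[0,0,0,0.5,-0.49,0,0.45],[0,0,0,0.5,-0.49,0,0.45],[0,0,0,0.5,-0.49,0,0.45],[0,0,0,0.5,-0.49,0,0.45],[0,0,0,0.5,-0.48,0,0.45],[0,0,-0.9,0,0,0,0.45],[0,0,-0.9,0,0,0,0.45],[0,0,-0.9,0,0,0,0.45],[0,0,-0.9,0,0,0,0.45],[0,0,-0.94,0,0,0,0.45],[0,0,0,0,0,0,0.45],[0,0,0,0,0,0,0.45]]'; python3 plan.py 3 0.2628 0.134
```

```text
clock: 6.7
tcp_pos: [0.4772, -0.0163, 0.2]
orientation: [0.0, 0.226, 0.974, 0.0]
wrist_force: [-0.0, -0.3, 1.3]
finger_gap: 0.0467
t 6.70 tcp [ 0.4772 -0.0163  0.2   ] gap 0.0467 j6 -1.32 F [-0.  -0.3  1.3] Mz -0.01
tilt rotvec(deg/8) [0.002 0.006 0.   ]
turn z units(8deg) -0.02  alt 22.48  shift units [-0.065  0.03   1.319]
tcp->axis err mm [-3.7  0.1] q_of_tool 0.265
```

```bash
python3 -m inch '[[0,0,0,-0.065,0.03,0.3,0.45],[0,0,0,0,0,0.4,0.45],[0,0,0,0,0,0.4,0.45],[0,0,0,0,0,0.22,0.45],[0,0,0,0,0,0,0.45],[0,0,0,0,0,0,1],[0,0,0,0,0,0,1],[0,0,0,0,0,0,1],[0,0,0,0,0,0,1]]'; python3 plan.py 3 0.9 0.134
```

```text
clock: 7.6
tcp_pos: [0.4808, -0.0162, 0.1349]
orientation: [0.001, 0.225, 0.974, 0.0]
wrist_force: [-2.5, 1.3, 6.1]
finger_gap: 0.0115
t 7.60 tcp [ 0.4808 -0.0162  0.1349] gap 0.0115 j6 -1.32 F [-2.5  1.3  6.1] Mz 0.05
tilt rotvec(deg/8) [0.004 0.008 0.   ]
turn z units(8deg) 4.57  alt -17.93  shift units [-0.002 -0.003  0.019]
tcp->axis err mm [-0.   0.2] q_of_tool 0.263
```

```bash
python3 -m inch '[[0,0,0.7,0,0,0,1],[0,0,0.7,0,0,0,1],[0,0,0.7,0,0,0,1],[0,0,0.7,0,0,0,1],[0,0,0.7,0,0,0,1],[0,0,0.7,0,0,0,1],[0,0,0.4,0,0,0,1],[0,0,0,0,0,0,1]]'; python3 plan.py 3 0.9 0.134;  python3 -m inch '[[0,0,0,0,0,0,0.45],[0,0,0,0,0,0,0.45],[0,0,0,0,0,0,0.45],[0,0,0,0,0,-0.6,0.45],[0,0,0,0,0,-0.7,0.45],[0,0,0,0,0,0,0.45],[0,0,0,0,0,0,0.45]]'; python3 plan.py 2 0.07 0.197
```

```text
clock: 8.4
tcp_pos: [0.4807, -0.0162, 0.1349]
orientation: [0.001, 0.522, 0.853, 0.0]
wrist_force: [-2.4, 1.8, 6.2]
finger_gap: 0.0114
t 8.40 tcp [ 0.4807 -0.0162  0.1349] gap 0.0114 j6 -0.67 F [-2.4  1.8  6.2] Mz -0.17
tilt rotvec(deg/8) [0.009 0.004 0.   ]
turn z units(8deg) -0.04  alt 22.46  shift units [-0.005  0.     0.019]
tcp->axis err mm [-0.1  0.2] q_of_tool 0.906
clock: 9.1
tcp_pos: [0.4812, -0.0165, 0.1994]
orientation: [0.001, 0.521, 0.853, 0.0]
wrist_force: [-0.3, -0.2, -0.4]
finger_gap: 0.047
t 9.10 tcp [ 0.4812 -0.0165  0.1994] gap 0.0470 j6 -0.68 F [-0.3 -0.2 -0.4] Mz -0.01
tilt rotvec(deg/8) [0.012 0.01  0.   ]
turn z units(8deg) 5.27  alt -17.23  shift units [-0.018  2.398  0.052]
tcp->axis err mm [-107.1  -54. ] q_of_tool -0.666
```

```bash
python3 -m inch '[[0,0,0,0,0.8,0,0.45],[0,0,0,0,0.8,0,0.45],[0,0,0,0,0.8,0,0.45],[0,0,0.88,0,0,0,0.45],[0,0,0.88,0,0,0,0.45],[0,0,0.88,0,0,0,0.45],[0,0,0.88,0,0,0,0.45],[0,0,0.88,0,0,0,0.45],[0,0,0.88,0,0,0,0.45],[0,0,0,0,0,0,0.45]]'; python3 plan.py 2 0.07 0.134
```

```text
clock: 10.1
tcp_pos: [0.5864, 0.0386, 0.197]
orientation: [-0.001, 0.794, 0.608, -0.001]
wrist_force: [0.2, 0.5, -0.3]
finger_gap: 0.0471
t 10.10 tcp [0.5864 0.0386 0.197 ] gap 0.0471 j6 0.19 F [ 0.2  0.5 -0.3] Mz -0.01
tilt rotvec(deg/8) [-0.019  0.003 -0.   ]
turn z units(8deg) -0.01  alt 22.49  shift units [-0.011  0.046  1.261]
tcp->axis err mm [-1.9  1.1] q_of_tool 0.072
```

```bash
python3 -m inch '[[0,0,0,-0.01,0.045,0.3,0.45],[0,0,0,0,0,0.4,0.45],[0,0,0,0,0,0.4,0.45],[0,0,0,0,0,0.16,0.45],[0,0,0,0,0,0,0.45],[0,0,0,0,0,0,1],[0,0,0,0,0,0,1],[0,0,0,0,0,0,1],[0,0,0,0,0,0,1]]'; python3 plan.py 2 0.9 0.134
```

```text
clock: 11.0
tcp_pos: [0.59, 0.0374, 0.137]
orientation: [0.001, 0.794, 0.608, 0.001]
wrist_force: [0.6, -0.4, 3.8]
finger_gap: 0.0111
t 11.00 tcp [0.59   0.0374 0.137 ] gap 0.0111 j6 0.19 F [ 0.6 -0.4  3.8] Mz -0.06
tilt rotvec(deg/8) [ 0.016 -0.003 -0.   ]
turn z units(8deg) 5.94  alt -16.56  shift units [-0.008 -0.034  0.06 ]
tcp->axis err mm [ 1.7 -0.1] q_of_tool 0.071
```

```bash
python3 -m inch '[[0,0,0,0,-0.03,0,1],[0,0,0.8,0,0,0,1],[0,0,0.8,0,0,0,1],[0,0,0.8,0,0,0,1],[0,0,0.8,0,0,0,1],[0,0,0.8,0,0,0,1],[0,0,0.8,0,0,0,1],[0,0,0.8,0,0,0,1],[0,0,0.4,0,0,0,1],[0,0,0,0,0,0,1]]'; python3 plan.py 2 0.9 0.134;  python3 -m inch '[[0,0,0,0,0,0,0.45],[0,0,0,0,0,0,0.45],[0,0,0,0,0,0,0.45],[0,0,0,0,0,-0.6,0.45],[0,0,0,0,0,-0.7,0.45],[0,0,0,0,0,0,0.45],[0,0,0,0,0,0,0.45]]'; python3 plan.py 4 0.307 0.197
```

```text
clock: 12.0
tcp_pos: [0.589, 0.0363, 0.137]
orientation: [0.002, 0.973, 0.232, 0.001]
wrist_force: [0.9, -3.9, 3.9]
finger_gap: 0.0112
t 12.00 tcp [0.589  0.0363 0.137 ] gap 0.0112 j6 1.03 F [ 0.9 -3.9  3.9] Mz -0.16
tilt rotvec(deg/8) [ 0.029 -0.01  -0.   ]
turn z units(8deg) -0.08  alt 22.42  shift units [-0.002 -0.027  0.061]
tcp->axis err mm [ 0.7 -1.2] q_of_tool 0.911
clock: 12.7
tcp_pos: [0.5882, 0.038, 0.2015]
orientation: [0.0, 0.972, 0.233, 0.001]
wrist_force: [-0.4, 0.1, -0.6]
finger_gap: 0.0467
t 12.70 tcp [0.5882 0.038  0.2015] gap 0.0467 j6 1.03 F [-0.4  0.1 -0.6] Mz -0.02
tilt rotvec(deg/8) [ 0.005 -0.012 -0.   ]
turn z units(8deg) -4.31  alt 18.19  shift units [-2.423  2.4    0.087]
tcp->axis err mm [ 53.5 161.9] q_of_tool 0.909
```

```bash
python3 -m inch '[[0,0,0,-0.485,0.48,0,0.45],[0,0,0,-0.485,0.48,0,0.45],[0,0,0,-0.485,0.48,0,0.45],[0,0,0,-0.485,0.48,0,0.45],[0,0,0,-0.485,0.48,0,0.45],[0,0,-0.86,0,0,0,0.45],[0,0,-0.86,0,0,0,0.45],[0,0,-0.86,0,0,0,0.45],[0,0,-0.86,0,0,0,0.45],[0,0,-0.86,0,0,0,0.45],[0,0,0,0,0,0,0.45],[0,0,0,0,0,0,0.45]]'; python3 plan.py 4 0.307 0.134
```

```text
clock: 13.9
tcp_pos: [0.5334, -0.1238, 0.1996]
orientation: [-0.001, 0.861, 0.509, -0.001]
wrist_force: [0.4, 0.1, -0.2]
finger_gap: 0.0469
t 13.90 tcp [ 0.5334 -0.1238  0.1996] gap 0.0469 j6 0.13 F [ 0.4  0.1 -0.2] Mz -0.03
tilt rotvec(deg/8) [-0.015  0.001 -0.   ]
turn z units(8deg) -0.03  alt 22.47  shift units [0.011 0.026 1.312]
tcp->axis err mm [-1.3  0.1] q_of_tool 0.311
```

```bash
python3 -m inch '[[0,0,0,0.01,0.025,0.3,0.45],[0,0,0,0,0,0.4,0.45],[0,0,0,0,0,0.4,0.45],[0,0,0,0,0,0.2,0.45],[0,0,0,0,0,0,0.45],[0,0,0,0,0,0,1],[0,0,0,0,0,0,1],[0,0,0,0,0,0,1],[0,0,0,0,0,0,1]]'; python3 plan.py 4 0.9 0.134
```

```text
clock: 14.8
tcp_pos: [0.5363, -0.1244, 0.137]
orientation: [0.001, 0.86, 0.51, 0.001]
wrist_force: [0.7, 1.2, 4.6]
finger_gap: 0.011
t 14.80 tcp [ 0.5363 -0.1244  0.137 ] gap 0.0110 j6 0.13 F [0.7 1.2 4.6] Mz 0.00
tilt rotvec(deg/8) [ 0.016 -0.005 -0.   ]
turn z units(8deg) 4.23  alt -18.27  shift units [-0.006 -0.032  0.06 ]
tcp->axis err mm [ 1.6 -0.5] q_of_tool 0.309
```

```bash
python3 -m inch '[[0,0,0,0,-0.03,0,1],[0,0,0.7,0,0,0,1],[0,0,0.7,0,0,0,1],[0,0,0.7,0,0,0,1],[0,0,0.7,0,0,0,1],[0,0,0.7,0,0,0,1],[0,0,0.75,0,0,0,1],[0,0,0,0,0,0,1]]'; python3 plan.py 4 0.9 0.134;  python3 -m inch '[[0,0,0,0,0,0,0.45],[0,0,0,0,0,0,0.45],[0,0,0,0,0,0,0.45],[0,0,0,0,0,-0.6,0.45],[0,0,0,0,0,-0.7,0.45],[0,0,0,0,0,0,0.45],[0,0,0,0,0,0,0.45]]'; python3 plan.py 1 0.9 0.197
python3 - <<'E'
from h import *
im=env.read_camera("top"); cv2.imwrite("pics/top2.png",im[:,:,::-1])
im=cv2.imread("pics/top2.png")[150:270,225:345]; cv2.imwrite("pics/t2c.png",cv2.resize(im,None,fx=5,fy=5))
E
```

```text
clock: 15.6
tcp_pos: [0.5355, -0.125, 0.137]
orientation: [0.002, 0.972, 0.236, 0.001]
wrist_force: [2.5, -3.6, 4.4]
finger_gap: 0.0115
t 15.60 tcp [ 0.5355 -0.125   0.137 ] gap 0.0115 j6 0.72 F [ 2.5 -3.6  4.4] Mz -0.15
tilt rotvec(deg/8) [ 0.03  -0.011 -0.   ]
turn z units(8deg) -0.02  alt 22.48  shift units [-0.004 -0.027  0.06 ]
tcp->axis err mm [ 0.8 -1.1] q_of_tool 0.903
clock: 16.3
tcp_pos: [0.5344, -0.1234, 0.2012]
orientation: [0.0, 0.972, 0.237, 0.001]
wrist_force: [-0.7, 0.4, 0.4]
finger_gap: 0.0474
t 16.30 tcp [ 0.5344 -0.1234  0.2012] gap 0.0474 j6 0.72 F [-0.7  0.4  0.4] Mz 0.01
tilt rotvec(deg/8) [ 0.005 -0.007 -0.   ]
turn z units(8deg) 11.24  alt -11.26  shift units [2.406 0.043 0.087]
tcp->axis err mm [-107.8  -53.4] q_of_tool -0.670
```

View pics/t2c.png

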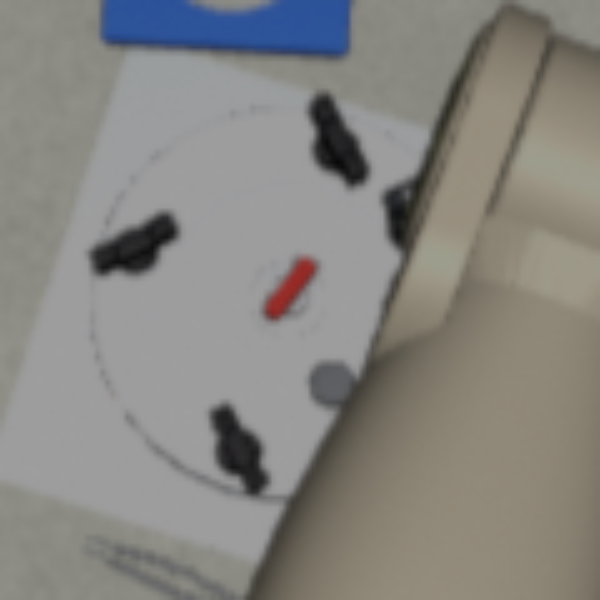

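```bash
python3 -m inch '[[0,0,0,0.8,0.015,0.03,0.45],[0,0,0,0.8,0.015,0.03,0.45],[0,0,0,0.8,0.015,0.03,0.45],[0,0,-1,0,0,0,0.45],[0,0,-1,0,0,0,0.45],[0,0,-1,0,0,0,0.45],[0,0,-1,0,0,0,0.45],[0,0,-1,0,0,0,0.45],[0,0,-1,0,0,0,0.45],[0,0,-1,0,0,0,0.45],[0,0,-1,0,0,0,0.45],[0,0,-1,0,0,0,0.45]]';python3 -m inch '[[0,0,-1,0,0,0,0.45],[0,0,-1,0,0,0,0.45],[0,0,-0.26,0,0,0,0.45],[0,0,0,0,0,0,0.45]]'; python3 plan.py 1 0.9 0.134
```

```text
clock: 17.55
tcp_pos: [0.6406, -0.07, 0.194]
orientation: [-0.002, 0.645, 0.764, -0.001]
wrist_force: [-0.7, -0.4, -0.3]
finger_gap: 0.0471
clock: 17.95
tcp_pos: [0.6407, -0.0701, 0.1942]
orientation: [-0.002, 0.519, 0.855, -0.0]
wrist_force: [0.1, -0.0, -0.4]
finger_gap: 0.0473
t 17.95 tcp [ 0.6407 -0.0701  0.1942] gap 0.0473 j6 -0.71 F [ 0.1 -0.  -0.4] Mz -0.01
tilt rotvec(deg/8) [-0.018 -0.017  0.   ]
turn z units(8deg) -0.00  alt 22.50  shift units [-0.015  0.03   1.205]
tcp->axis err mm [-1.5 -0.1] q_of_tool 0.900
```

```bash
python3 -m inch '[[0,0,0,0,0.01,0.3,0.45],[0,0,0,0,0,0.4,0.45],[0,0,0,0,0,0.4,0.45],[0,0,0,0,0,0.1,0.45],[0,0,0,0,0,0,0.45],[0,0,0,0,0,0,1],[0,0,0,0,0,0,1],[0,0,0,0,0,0,1],[0,0,0,0,0,0,1]]'; python3 plan.py 1 1.71 0.134
```

```text
clock: 18.85
tcp_pos: [0.6425, -0.0695, 0.1377]
orientation: [0.0, 0.519, 0.855, 0.001]
wrist_force: [-2.3, 3.8, 4.5]
finger_gap: 0.0114
t 18.85 tcp [ 0.6425 -0.0695  0.1377] gap 0.0114 j6 -0.71 F [-2.3  3.8  4.5] Mz -0.12
tilt rotvec(deg/8) [ 0.013 -0.    -0.   ]
turn z units(8deg) 5.80  alt -16.70  shift units [-0.005 -0.011  0.074]
tcp->axis err mm [0.3 0.5] q_of_tool 0.900
```

```bash
python3 -m inch '[[0,0,0.8,0,0,0,1],[0,0,0.8,0,0,0,1],[0,0,0.8,0,0,0,1],[0,0,0.8,0,0,0,1],[0,0,0.8,0,0,0,1],[0,0,0.8,0,0,0,1],[0,0,0.6,0,0,0,1],[0,0,0.4,0,0,0,1],[0,0,0,0,0,0,1]]'; python3 plan.py 1 1.7 0.134
```

```text
clock: 19.75
tcp_pos: [0.6424, -0.0697, 0.1377]
orientation: [0.0, 0.814, 0.581, 0.001]
wrist_force: [-2.1, 2.7, 6.5]
finger_gap: 0.0112
t 19.75 tcp [ 0.6424 -0.0697  0.1377] gap 0.0112 j6 0.10 F [-2.1  2.7  6.5] Mz 0.46
tilt rotvec(deg/8) [ 0.01  -0.004 -0.   ]
turn z units(8deg) -0.07  alt 22.43  shift units [-0.007 -0.004  0.074]
tcp->axis err mm [0.3 0.2] q_of_tool 1.710
```

```bash
python3 -m inch '[[0,0,0,0,0,0,0.45],[0,0,0,0,0,0,0.45],[0,0,0,0,0,0,0.45],[0,0,0,0,0,-0.6,0.45],[0,0,0,0,0,-0.7,0.45],[0,0,0,0,0,0,0.45],[0,0,0,0,0,0,0.45]]'; python3 plan.py 3 0.9 0.197
```

```text
clock: 20.45
tcp_pos: [0.643, -0.0705, 0.2023]
orientation: [0.001, 0.814, 0.581, 0.001]
wrist_force: [-0.4, -0.3, 0.2]
finger_gap: 0.0467
t 20.45 tcp [ 0.643  -0.0705  0.2023] gap 0.0467 j6 0.10 F [-0.4 -0.3  0.2] Mz -0.03
tilt rotvec(deg/8) [ 0.019 -0.001 -0.   ]
turn z units(8deg) -5.81  alt 16.69  shift units [-0.031 -3.419  0.097]
tcp->axis err mm [162.1 -54.1] q_of_tool 1.711
```

```bash
python3 -m inch '[[0,0,0,-0.01,-0.85,0,0.45],[0,0,0,0,-0.85,0,0.45],[0,0,0,0,-0.85,0,0.45],[0,0,0,0,-0.85,0,0.45],[0,0,-1,0,0,0,0.45],[0,0,-1,0,0,0,0.45],[0,0,-1,0,0,0,0.45],[0,0,-1,0,0,0,0.45],[0,0,-1,0,0,0,0.45],[0,0,-0.81,0,0,0,0.45],[0,0,0,0,0,0,0.45]]'; python3 plan.py 3 0.9 0.134
```

```text
clock: 21.55
tcp_pos: [0.4804, -0.0153, 0.1999]
orientation: [-0.001, 0.519, 0.855, -0.0]
wrist_force: [0.3, 0.0, 0.2]
finger_gap: 0.0474
t 21.55 tcp [ 0.4804 -0.0153  0.1999] gap 0.0474 j6 -0.68 F [0.3 0.  0.2] Mz 0.02
tilt rotvec(deg/8) [-0.013 -0.01   0.   ]
turn z units(8deg) 0.01  alt -22.49  shift units [-0.026  0.     1.319]
tcp->axis err mm [-0.4  1.1] q_of_tool 0.899
```

```bash
python3 -m inch '[[0,0,0,-0.02,0,0.3,0.45],[0,0,0,0,0,0.4,0.45],[0,0,0,0,0,0.4,0.45],[0,0,0,0,0,0.2,0.45],[0,0,0,0,0,0,0.45],[0,0,0,0,0,0,1],[0,0,0,0,0,0,1],[0,0,0,0,0,0,1],[0,0,0,0,0,0,1]]'; python3 plan.py 3 1.71 0.134
```

```text
clock: 22.45
tcp_pos: [0.482, -0.0156, 0.1373]
orientation: [0.0, 0.519, 0.855, 0.001]
wrist_force: [-2.3, 4.1, 6.1]
finger_gap: 0.0113
t 22.45 tcp [ 0.482  -0.0156  0.1373] gap 0.0113 j6 -0.68 F [-2.3  4.1  6.1] Mz -0.22
tilt rotvec(deg/8) [ 0.013 -0.004 -0.   ]
turn z units(8deg) 5.81  alt -16.69  shift units [-0.003 -0.029  0.067]
tcp->axis err mm [1.2 0.8] q_of_tool 0.899
```

```bash
python3 -m inch '[[0,0,0.8,0,-0.02,0,1],[0,0,0.8,0,0,0,1],[0,0,0.8,0,0,0,1],[0,0,0.8,0,0,0,1],[0,0,0.8,0,0,0,1],[0,0,0.8,0,0,0,1],[0,0,0.6,0,0,0,1],[0,0,0.4,0,0,0,1],[0,0,0,0,0,0,1]]'; python3 plan.py 3 1.7 0.134;  python3 -m inch '[[0,0,0,0,0,0,0.45],[0,0,0,0,0,0,0.45],[0,0,0,0,0,0,0.45],[0,0,0,0,0,-0.6,0.45],[0,0,0,0,0,-0.7,0.45],[0,0,0,0,0,0,0.45],[0,0,0,0,0,0,0.45]]'; python3 plan.py 2 0.9 0.197
```

```text
clock: 23.35
tcp_pos: [0.482, -0.0167, 0.1374]
orientation: [0.001, 0.813, 0.582, 0.001]
wrist_force: [0.0, 1.4, 4.7]
finger_gap: 0.0112
t 23.35 tcp [ 0.482  -0.0167  0.1374] gap 0.0112 j6 0.13 F [0.  1.4 4.7] Mz 0.46
tilt rotvec(deg/8) [ 0.02  -0.005 -0.   ]
turn z units(8deg) -0.06  alt 22.44  shift units [-0.003 -0.024  0.068]
tcp->axis err mm [ 1.2 -0.3] q_of_tool 1.708
clock: 24.05
tcp_pos: [0.4814, -0.017, 0.2018]
orientation: [0.001, 0.814, 0.581, 0.001]
wrist_force: [-0.4, -0.4, -1.2]
finger_gap: 0.0469
t 24.05 tcp [ 0.4814 -0.017   0.2018] gap 0.0469 j6 0.13 F [-0.4 -0.4 -1.2] Mz -0.01
tilt rotvec(deg/8) [ 0.013 -0.    -0.   ]
turn z units(8deg) 5.46  alt -17.04  shift units [1.723 1.67  0.099]
tcp->axis err mm [-106.9  -54.5] q_of_tool 0.138
```

```bash
python3 -m inch '[[0,0,0,0.57,0.55,0,0.45],[0,0,0,0.57,0.55,0,0.45],[0,0,0,0.58,0.56,0,0.45],[0,0,0.9,0,0,0,0.45],[0,0,0.9,0,0,0,0.45],[0,0,0.9,0,0,0,0.45],[0,0,0.9,0,0,0,0.45],[0,0,0.9,0,0,0,0.45],[0,0,0.96,0,0,0,0.45],[0,0,0,0,0,0,0.45]]'; python3 plan.py 2 0.9 0.134
```

```text
clock: 25.05
tcp_pos: [0.5863, 0.0377, 0.1995]
orientation: [-0.0, 0.972, 0.237, -0.001]
wrist_force: [-0.0, -0.1, -0.0]
finger_gap: 0.0472
t 25.05 tcp [0.5863 0.0377 0.1995] gap 0.0472 j6 1.02 F [-0.  -0.1 -0. ] Mz -0.01
tilt rotvec(deg/8) [-0.011  0.018 -0.   ]
turn z units(8deg) -0.01  alt 22.49  shift units [0.037 0.025 1.31 ]
tcp->axis err mm [-2.   0.3] q_of_tool 0.901
```

```bash
python3 -m inch '[[0,0,0,0.02,0.01,0.3,0.45],[0,0,0,0,0,0.4,0.45],[0,0,0,0,0,0.4,0.45],[0,0,0,0,0,0.2,0.45],[0,0,0,0,0,0,0.45],[0,0,0,0,0,0,1],[0,0,0,0,0,0,1],[0,0,0,0,0,0,1],[0,0,0,0,0,0,1]]'; python3 plan.py 2 1.71 0.134
```

```text
clock: 25.95
tcp_pos: [0.5885, 0.0374, 0.1375]
orientation: [0.001, 0.971, 0.237, 0.0]
wrist_force: [-2.6, -2.3, 5.6]
finger_gap: 0.0114
t 25.95 tcp [0.5885 0.0374 0.1375] gap 0.0114 j6 1.02 F [-2.6 -2.3  5.6] Mz 0.02
tilt rotvec(deg/8) [ 0.009 -0.005 -0.   ]
turn z units(8deg) 5.80  alt -16.70  shift units [-0.004 -0.003  0.071]
tcp->axis err mm [ 0.2 -0. ] q_of_tool 0.901
```

```bash
python3 -m inch '[[0,0,0.8,0,0,0,1],[0,0,0.8,0,0,0,1],[0,0,0.8,0,0,0,1],[0,0,0.8,0,0,0,1],[0,0,0.8,0,0,0,1],[0,0,0.8,0,0,0,1],[0,0,0.6,0,0,0,1],[0,0,0.4,0,0,0,1],[0,0,0,0,0,0,1]]'; python3 plan.py 2 1.7 0.134;  python3 -m inch '[[0,0,0,0,0,0,0.45],[0,0,0,0,0,0,0.45],[0,0,0,0,0,0,0.45],[0,0,0,0,0,-0.6,0.45],[0,0,0,0,0,-0.7,0.45],[0,0,0,0,0,0,0.45],[0,0,0,0,0,0,0.45]]'; python3 plan.py 4 0.9 0.197
```

```text
clock: 26.85
tcp_pos: [0.5881, 0.0374, 0.1375]
orientation: [0.001, 0.986, -0.165, 0.0]
wrist_force: [-3.8, -2.4, 6.0]
finger_gap: 0.0112
t 26.85 tcp [0.5881 0.0374 0.1375] gap 0.0112 j6 1.83 F [-3.8 -2.4  6. ] Mz 0.59
tilt rotvec(deg/8) [ 0.007 -0.006 -0.   ]
turn z units(8deg) -0.07  alt 22.43  shift units [ 0.003 -0.003  0.07 ]
tcp->axis err mm [-0.2 -0.1] q_of_tool 1.710
clock: 27.55
tcp_pos: [0.5891, 0.0378, 0.2021]
orientation: [-0.0, 0.986, -0.165, 0.001]
wrist_force: [-0.9, -0.8, -0.1]
finger_gap: 0.047
t 27.55 tcp [0.5891 0.0378 0.2021] gap 0.0470 j6 1.83 F [-0.9 -0.8 -0.1] Mz 0.05
tilt rotvec(deg/8) [-0.006 -0.016  0.   ]
turn z units(8deg) -5.80  alt 16.70  shift units [0.021 3.412 0.099]
tcp->axis err mm [ 54.4 161.7] q_of_tool 1.710
```

```bash
python3 -m inch '[[0,0,0,0,0.85,0,0.45],[0,0,0,0,0.85,0,0.45],[0,0,0,0,0.85,0,0.45],[0,0,0,0,0.85,0,0.45],[0,0,-1,0,0,0,0.45],[0,0,-1,0,0,0,0.45],[0,0,-1,0,0,0,0.45],[0,0,-1,0,0,0,0.45],[0,0,-1,0,0,0,0.45],[0,0,-0.8,0,0,0,0.45],[0,0,0,0,0,0,0.45]]'; python3 plan.py 4 0.9 0.134
```

```text
clock: 28.65
tcp_pos: [0.5323, -0.1226, 0.1997]
orientation: [-0.001, 0.971, 0.237, -0.001]
wrist_force: [0.7, -0.4, -0.0]
finger_gap: 0.0472
t 28.65 tcp [ 0.5323 -0.1226  0.1997] gap 0.0472 j6 0.72 F [ 0.7 -0.4 -0. ] Mz 0.01
tilt rotvec(deg/8) [-0.015  0.011 -0.   ]
turn z units(8deg) -0.00  alt 22.50  shift units [0.034 0.047 1.313]
tcp->axis err mm [-2.4  1.2] q_of_tool 0.900
```

```bash
python3 -m inch '[[0,0,0,0.02,0.03,0.3,0.45],[0,0,0,0,0,0.4,0.45],[0,0,0,0,0,0.4,0.45],[0,0,0,0,0,0.2,0.45],[0,0,0,0,0,0,0.45],[0,0,0,0,0,0,1],[0,0,0,0,0,0,1],[0,0,0,0,0,0,1],[0,0,0,0,0,0,1]]'; python3 plan.py 4 1.71 0.134
```

```text
clock: 29.55
tcp_pos: [0.5351, -0.1242, 0.1374]
orientation: [0.001, 0.972, 0.237, 0.001]
wrist_force: [-0.8, -0.5, 3.8]
finger_gap: 0.0114
t 29.55 tcp [ 0.5351 -0.1242  0.1374] gap 0.0114 j6 0.72 F [-0.8 -0.5  3.8] Mz 0.03
tilt rotvec(deg/8) [ 0.011 -0.007 -0.   ]
turn z units(8deg) 5.80  alt -16.70  shift units [-0.005 -0.01   0.069]
tcp->axis err mm [ 0.4 -0.3] q_of_tool 0.901
```

```bash
python3 -m inch '[[0,0,0.8,0,0,0,1],[0,0,0.8,0,0,0,1],[0,0,0.8,0,0,0,1],[0,0,0.8,0,0,0,1],[0,0,0.8,0,0,0,1],[0,0,0.8,0,0,0,1],[0,0,0.6,0,0,0,1],[0,0,0.4,0,0,0,1],[0,0,0,0,0,0,1]]'; python3 plan.py 4 1.7 0.134;  python3 -m inch '[[0,0,0,0,0,0,0.45],[0,0,0,0,0,0,0.45],[0,0,0,0,0,0,0.45],[0,0,0,0,0,-0.6,0.45],[0,0,0,0,0,-0.7,0.45],[0,0,0,0,0,-0.6,0.45],[0,0,0,0,0,0,0.45]]'; python3 plan.py 5 0.34 0.2
python3 - <<'E'
from h import *
for n in("top","scene"):
    im=env.read_camera(n); cv2.imwrite(f"pics/{n}3.png",im[:,:,::-1])
a=cv2.imread("pics/top3.png")[150:270,225:345];b=cv2.imread("pics/scene3.png")[160:260,200:320]
cv2.imwrite("pics/c3.png",np.hstack([cv2.resize(a,(390,390)),cv2.resize(b,(390,390))]))
E
```

```text
clock: 30.45
tcp_pos: [0.5346, -0.1243, 0.1374]
orientation: [0.001, 0.986, -0.165, 0.0]
wrist_force: [-3.4, -0.6, 5.5]
finger_gap: 0.0111
t 30.45 tcp [ 0.5346 -0.1243  0.1374] gap 0.0111 j6 1.53 F [-3.4 -0.6  5.5] Mz 0.45
tilt rotvec(deg/8) [ 0.008 -0.007 -0.   ]
turn z units(8deg) -0.08  alt 22.42  shift units [-0.    -0.009  0.069]
tcp->axis err mm [-0.1 -0.4] q_of_tool 1.711
clock: 31.15
tcp_pos: [0.537, -0.1247, 0.2358]
orientation: [0.001, 0.986, -0.165, 0.004]
wrist_force: [0.6, -0.7, -0.3]
finger_gap: 0.0472
t 31.15 tcp [ 0.537  -0.1247  0.2358] gap 0.0472 j6 1.53 F [ 0.6 -0.7 -0.3] Mz -0.00
tilt rotvec(deg/8) [ 0.001 -0.057 -0.   ]
turn z units(8deg) -8.89  alt 13.61  shift units [-0.072 -1.7    0.716]
tcp->axis err mm [-24.5 -81.5] q_of_tool 1.581
```

View pics/c3.png

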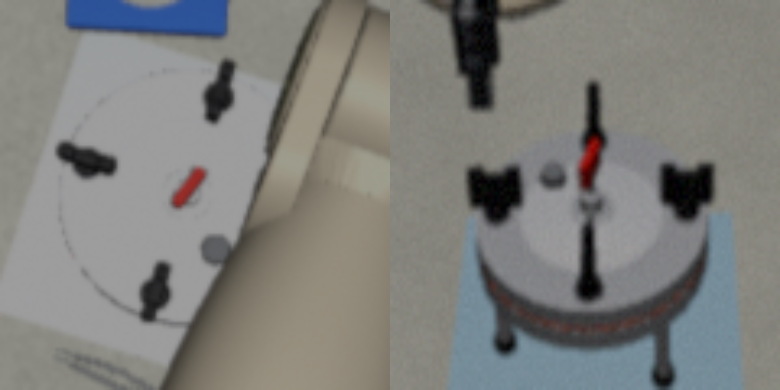

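```bash
python3 -m inch '[[0,0,0,-0.02,-0.85,0.1,0.45],[0,0,0,-0.02,-0.85,0.1,0.45],[0,0,-1,0,0,0,0.45],[0,0,-1,0,0,0,0.45],[0,0,-1,0,0,0,0.45],[0,0,-1,0,0,0,0.45],[0,0,-1,0,0,0,0.45],[0,0,-1,0,0,0,0.45],[0,0,-1,0,0,0,0.45],[0,0,-1,0,0,0,0.45],[0,0,-0.89,0,0,0,0.45],[0,0,0,0,0,0,0.45]]'; python3 plan.py 5 0.34 0.15
```

```text
clock: 32.45
tcp_pos: [0.5594, -0.0426, 0.2194]
orientation: [-0.001, 0.898, 0.44, -0.001]
wrist_force: [-0.3, 1.2, -0.5]
finger_gap: 0.047
t 32.45 tcp [ 0.5594 -0.0426  0.2194] gap 0.0470 j6 0.44 F [-0.3  1.2 -0.5] Mz -0.03
tilt rotvec(deg/8) [-0.021  0.009 -0.   ]
turn z units(8deg) 0.00  alt -22.50  shift units [0.017 0.044 1.388]
tcp->axis err mm [-2.1  0.6] q_of_tool 0.340
```

```bash
python3 -m inch '[[0,0,0,0.01,0.02,0.3,0.45],[0,0,0,0,0,0.4,0.45],[0,0,0,0,0,0.4,0.45],[0,0,0,0,0,0.25,0.45],[0,0,0,0,0,0,0.45],[0,0,0,0,0,0,1],[0,0,0,0,0,0,1],[0,0,0,0,0,0,1],[0,0,0,0,0,0,1]]'; python3 plan.py 5 1.58 0.15
```

```text
clock: 33.35
tcp_pos: [0.5621, -0.0433, 0.155]
orientation: [0.001, 0.898, 0.439, 0.001]
wrist_force: [-0.4, -0.7, 4.2]
finger_gap: 0.009
t 33.35 tcp [ 0.5621 -0.0433  0.155 ] gap 0.0090 j6 0.44 F [-0.4 -0.7  4.2] Mz -0.00
tilt rotvec(deg/8) [ 0.014 -0.005 -0.   ]
turn z units(8deg) 8.88  alt -13.62  shift units [-0.006 -0.012  0.1  ]
tcp->axis err mm [ 0.6 -0.1] q_of_tool 0.340
```

```bash
python3 -m inch '[[0,0,0.8,0,0,0,1],[0,0,0.8,0,0,0,1],[0,0,0.8,0,0,0,1],[0,0,0.8,0,0,0,1],[0,0,0.8,0,0,0,1],[0,0,0.8,0,0,0,1],[0,0,0.8,0,0,0,1],[0,0,0.8,0,0,0,1],[0,0,0.8,0,0,0,1],[0,0,0.8,0,0,0,1],[0,0,0.8,0,0,0,1],[0,0,0.1,0,0,0,1]]'; python3 -m inch '[[0,0,0,0,0,0,1],[0,0,0,0,0,0,1],[0,0,0,0,0,0,1]]'; python3 plan.py 5 1.57 0.15
```

```text
clock: 34.55
tcp_pos: [0.5613, -0.0436, 0.155]
orientation: [0.001, 0.986, -0.166, 0.0]
wrist_force: [-3.2, -2.5, 6.0]
finger_gap: 0.0089
clock: 34.85
tcp_pos: [0.5612, -0.0436, 0.155]
orientation: [0.001, 0.986, -0.165, 0.0]
wrist_force: [-2.9, -1.7, 5.6]
finger_gap: 0.0091
t 34.85 tcp [ 0.5612 -0.0436  0.155 ] gap 0.0091 j6 1.68 F [-2.9 -1.7  5.6] Mz 0.54
tilt rotvec(deg/8) [ 0.009 -0.006 -0.   ]
turn z units(8deg) -0.09  alt 22.41  shift units [ 0.003 -0.009  0.099]
tcp->axis err mm [-0.3 -0.4] q_of_tool 1.582
```

```bash
python3 -m inch '[[0,0,0,0,0,0,0.45],[0,0,0,0,0,0,0.45],[0,0,0,0,0,0,0.45],[0,0,0,0,0,-0.6,0.45],[0,0,0,0,0,-0.7,0.45],[0,0,0,0,0,-0.5,0.45],[0,0,0,-0.3,-0.8,0,0.45],[0,0,0,-0.3,-0.8,0,0.45],[0,0,0,-0.3,-0.8,0,0.45],[0,0,0,-0.3,-0.8,0,0.45],[0,0,0,-0.3,-0.8,0,0.45],[0,0,0,-0.3,-0.8,0,0.45]]'; python3 -m inch '[[0,0,0,-0.3,-0.5,0,0.45],[0,0,0,0,0,0,0.45],[0,0,0,0,0,0,0.45]]'
cat > fin.py <<'E'
from h import *
for n in("top","scene"):
    im=env.read_camera(n); cv2.imwrite(f"pics/{n}4.png",im[:,:,::-1])
p=np.load('h.npy');h=p[:3];cal=env.calibration('top');im=cv2.imread('pics/top4.png').astype(float)
for i in range(4):
    k,a=knobpos(h,i); u=proj(cal,[[*k,.145]])[0].astype(int); roi=(u[0]-15,u[1]-15,u[0]+16,u[1]+16)
    c=im[roi[1]:roi[3],roi[0]:roi[2]];D=np.clip((120-c.max(2))/85,0,1)
    qs=np.arange(.6,2.2,.01);e=[]
    for q in qs:
        qq=[q]*4;e.append(((draw(cal,parts(h,qq)[2*i:2*i+2],roi)-D)**2).sum())
    print('knob',i+1,'%.2f'%qs[np.argmin(e)],'res %.1f'%min(e))
roi=(265,190,305,230);c=im[roi[1]:roi[3],roi[0]:roi[2]];red=np.clip((c[:,:,2]-c[:,:,:2].max(2))/90,0,1)
qs=np.arange(0,2,.01);e=[((draw(cal,[bar(h[:2],h[2]-v,.036,.010,.150,.174)],roi)-red)**2).sum() for v in qs];print('vent %.2f'%qs[np.argmin(e)])
a=im[150:270,225:345].astype(np.uint8);cv2.imwrite("pics/c4.png",np.hstack([cv2.resize(a,(390,390)),cv2.resize(cv2.imread("pics/top4.png"),(400,390))]))
print(env.get_state()['wrist_force'],env.get_state()['qvel'].max())
E
python3 fin.py
```

```text
clock: 36.05
tcp_pos: [0.5545, 0.215, 0.2437]
orientation: [-0.0, 0.986, -0.166, 0.0]
wrist_force: [0.4, 1.0, -0.1]
finger_gap: 0.0471
clock: 36.35
tcp_pos: [0.5484, 0.2423, 0.2435]
orientation: [0.0, 0.986, -0.165, -0.0]
wrist_force: [-0.1, -0.2, 0.8]
finger_gap: 0.0471
knob 1 1.68 res 10.7
knob 2 1.74 res 16.0
knob 3 1.69 res 10.3
knob 4 1.70 res 16.1
vent 1.56
[ 0.25725191 -0.29055659  0.62170602] 0.004105104367638086
```

View pics/c4.png

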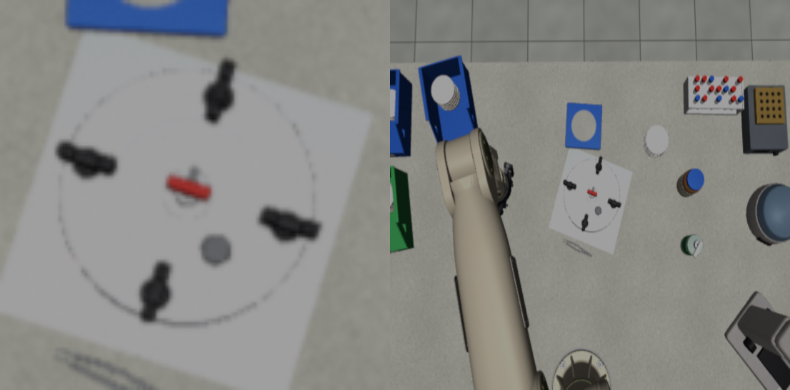

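The wings at left-crop (219,92), (87,160), (290,223) and (155,292) all point at the centre. The vent bar at (188,188) is crosswise, which is closed. The arm is clear and the bystanders in view haven't moved.

```bash
python3 -c "
from workcell import env
print(env.hand_in())"
```

```text
the job is handed in; nothing more can be done
None
```

All four knobs are tightened home and the vent is closed. I handed the job in at about 36.5 s on the robot's clock, against the 72 s limit.

- **Tightening:** I worked crosswise in the order 1, 3, 2, 4. The first pass took each knob to about 0.9 rad, and the second took each to its stop, with a clear rise in wrist torque each time. I then turned the vent clockwise to its stop.
- **Last checks:** In the final top picture the knobs read 1.68, 1.74, 1.69 and 1.70 rad (stop at 1.7), and the vent reads 1.56 rad (stop at 1.57). Knob 2's 1.74 is past its stop, so it is measurement error of a few hundredths. The gripper was open and clear, with wrist force near zero.
- **Bystanders:** Those visible in the final picture look unmoved. I judged this by eye and did not measure it. The beaker, the marker and the plate stack beside them were hidden behind the arm in that view, so I did not check them at the end. The arm passed above that side of the bench at about 0.22–0.24 m, with no contact felt.
- **Disagreement:** The knob 1 grip put the holder's centre about 2 mm from where the top camera did, which is within the calibration tolerance. I corrected for it from then on.

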